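# Lay the slide tray flat in its wooden case and close the lid

### The job

Pack up the wooden slide case by pushing only, without lifting or picking up anything: first push the slide tray that stands on edge in the case over towards the hinge, so that it lies flat on the case floor with its recesses up. Then push the open lid over and all the way down until it is fully closed, without slamming it. Leave the two eyepieces standing in the case and everything else on the bench where it is.

Things in the scene. Friction and masses are not known exactly. Their poses are not given: they have to be found in the camera images.
- case: Fixed wooden slide case, open at the top. Outside 181 mm (x) by 247 mm (y); walls 55 mm high, 8 mm thick; floor 8 mm thick. Origin: centre of its underside, z up. Lid hinged on the +x wall; the tray stands near the -x (front) wall. A partition along x (6 mm thick, top 44 mm above the bench, at y = -62.5 mm) parts the tray bay (+y side, 175 mm wide) from the narrow eyepiece bay.
- tray: Rigid empty grey plastic slide tray, about 0.16 kg, loose: 22 mm thick (x), 150 mm long (y), 95 mm tall (z) as it stands on its long edge on the case floor, its x roughly along the case's x. Origin: centre of the edge it stands on. Its -x face has two rows of slide recesses. Tipped over towards the hinge, its x points straight down.
- tray_mid (a point): The centre of the tray slab (47.5 mm above the tray's origin along its z).
- lid (a joint): Angle of the case's lid (rad): 0 closed, 1.57 upright, at most 2.05. Starts open, leaning back. The hinge has friction (0.45 N m): the lid stays where it is left and must be pushed all the way, about 2 to 6 N near its edge. A 0.3 kg wooden shell, 181 mm from hinge to free edge, 247 mm wide, 24 mm deep; its flat outer face is the top when closed, 79 mm above the bench.
- hinge (a point): Middle of the lid's hinge line, on top of the case's +x wall, 55 mm above the bench, fixed to the case. The hinge line runs along the case's y. Axes as the case's.
- lid_edge (a point): Middle of the lid's free edge, on its outer face, moving with the lid: 181 mm from the hinge line along the lid and 24 mm out from it. Axes: x from free edge to hinge, y along the hinge line, z out of the outer face (up when closed).
- eyepiece_a: Black microscope eyepiece, 32 mm across, 42 mm tall, standing upright on the floor of the case's narrow bay, origin at the centre of its foot; leave it standing.
- eyepiece_b: Black microscope eyepiece, 32 mm across, 42 mm tall, standing upright on the floor of the case's narrow bay, origin at the centre of its foot; leave it standing.
- oil_bottle: Small brown glass bottle, 40 mm across, 115 mm tall, standing on the bench beside the case's front; origin at the centre of its foot; bystander.
- slide_mailer: White flat plastic slide box, 82 x 32 x 18 mm, lying on the bench beside the case's front; origin at the centre of its underside; bystander.
- objective: Steel microscope objective, 26 mm across, 45 mm tall, standing on the bench behind the hinge side of the case, where the lid leans; origin at the centre of its foot; bystander.
- petri_dish: Closed glass dish, 92 mm across, 16 mm tall, on the bench beside the -y end of the case; origin at the centre of its underside; bystander.
- clamp_stand: Grey-blue painted cast clamp stand, foot 110 mm across, 149 mm tall with its black knob; origin at the centre of its foot; bystander.
Mind the look-alikes: they are no part of the job. Several things have the shape of the tray; the one meant has the colours described above.

How it is judged:
By the outcome, as a careful person would: the job done as asked, in the order asked, and still so for the second after the job is handed in, with the robot touching nothing.
It also fails if it takes over 56 s, if anything falls off the work surface, if the arm or the gripper's body presses on something with over 40 N, if the wrist force passes 120 N, or if a joint passes its speed limit or range.

### The arm

A 6-joint arm with a two-finger parallel gripper is mounted at the origin on the work surface. World frame = base frame: x ahead of the robot, y to its left, z up, the work surface at z = 0. Lengths are in m, angles in degrees, forces in N, time in s.
With the tool pointing down it reaches from about 0.35 to 0.875 m from the base axis. Payload 4.2 kg.
Tool frame: the origin (TCP) lies midway between the tips of the shut fingers; the grasp point (between the pads) lies 19 mm behind it; z points along the fingers, y is the line along which they close (so a half turn about z gives the same grasp; the last joint's range is limited). The gripper opens to 87 mm and grips with 3 to 60 N. Pads are 19 mm wide; open, the fingers measure 117 mm over their backs; the gripper's body (75 mm by 190 mm) begins 51 mm behind the grasp point.
Start: joints at [81.681, 22.042, 0.453, 0, -68.411, -14.817], TCP at [0.246, 0.575, 0.223] pointing down, gripper open.
Joint ranges: [-179.83, 179.83], [-69.29, 118.12], [-61.27, 80.66], [-181.25, 117.63], [-171.15, -9.14], [-177.46, 177.46]. Speed limits (degrees/s): [159.86, 159.86, 180, 180, 180, 180].

### API

Orientations are given as a 3x3 rotation matrix whose columns are the frame's x, y, z axes.
In Python, from station import * gives the robot as it stands.
- The arm moves only by the tool move_arm, never from a script. Its argument "targets" is text: rows parted by semicolons, each of 4 numbers parted by spaces: the shift along the world's x, y, z in units of 25 mm (1.0 is 25 mm), then the turn about the world's z in units of 5 degrees (1.0 is 5 degrees). In form: tx ty tz spin; .... A call has 1 to 10 rows; each row shifts and turns the commanded pose from where the row before left it; what a row does not reach is not made up. A row lasts 1/12 s, in which the tool goes at most 41.7 mm and 7.16 degrees, less where a joint would pass 70% of its speed; a pose out of reach is approached as far as the arm can. A call is refused whole if a number of a shift passes 1 or a number of a turn 1, either way. A call with a gripper value outside its range is refused whole. "gripper" is the finger opening in mm, from 0 to 87, set as the call begins (left out, the last holds). The fingers move at their own pace and stop on an object; the grip force is fixed at half the most. Time passes only in rows, so rows that do not move let the fingers close. It gives the time, the measured TCP pose, the force, the opening and the grip force at its end, in the units of the state.
- sense(): the state, without advancing time (a new reading comes with each control period).
- capture(name): name is "side" or "top"; returns a dict with "image" (400x640x3 uint8, blue, green, red), "fx", "fy", "cx", "cy" (pixels), "world_from_camera" (4x4, takes a point from camera to world coordinates). Camera axes: x right, y up, looking along -z (the intrinsics and any distortion apply to the point x, -y, -z); pixel columns grow to the right and rows downward; lengths in m; the calibration is good to about 2 mm. A picture is of the moment at which its call begins. There is no depth.
- finish_job(): hands the job in; it is judged then, once.
The state is a dict: "time_s": time; "joints": joint angles; "joint_velocities": joint speeds; "effort": joint torques, N m; "tcp_pos": TCP position; "ee_rot": TCP orientation; "wrist_force": force on the tool from outside, world axes, zero at the start; "moment": the same for the moment, N m; "gripper_width": opening from 0.0 (shut) to 1.0 (fully open); "gripper_force": force on a finger pad.
Only numpy, scipy, OpenCV 4.12 (cv2) and the standard library are available. Lean on these libraries where they do the work, as an engineer would, in place of code of your own. Each camera call takes 0.05 s, during which the arm holds its last target. There are 200 camera calls.

## Working session

There is one attempt and no reset: what is moved stays moved. The work goes in short steps, Python scripts to look and compute and a tool call to move; the robot and the scene stay as the last step left them, time stands still between calls to the robot, and variables do not carry over. Pictures are saved under pics/ and viewed, at most 10 in all, crops included, and the job is handed in when it is done.

Besides the shell and the picture viewer there is one more tool, called after "Call:" as name(argument=value, ...) on one line, values as JSON. move_arm: Moves the arm, as the interface text tells. Its arguments: {"type":"object","properties":{"targets":{"type":"string"},"gripper":{"type":"number"}},"required":["targets"]}

```bash
mkdir -p pics; cat > h.py <<'E'
from station import *
import numpy as np, cv2
def ray(c,u,v):
    M=np.array(c["world_from_camera"]); d=np.array([(u-c["cx"])/c["fx"],-(v-c["cy"])/c["fy"],-1.0])
    return M[:3,3],M[:3,:3]@d
def onz(c,u,v,z):
    o,d=ray(c,u,v); return o+d*(z-o[2])/d[2]
def proj(c,p):
    M=np.array(c["world_from_camera"]); q=M[:3,:3].T@(np.array(p)-M[:3,3])
    return c["cx"]+c["fx"]*q[0]/-q[2], c["cy"]-c["fy"]*q[1]/-q[2]
E
python3 - <<'E'
from h import *
for n in("top","side"):
    c=capture(n); cv2.imwrite(f"pics/{n}0.png",c["image"])
    print(n,{k:c[k] for k in c if k!="image"})
print(sense())
E
```

```text
top {'fx': 363.43252019525625, 'fy': 363.43252019525625, 'cx': 320.3189890173176, 'cy': 196.2255842441888, 'world_from_camera': array([[-0.07717397,  0.97302008, -0.21743067,  0.29323685],
       [-0.99701617, -0.07494202,  0.01850521, -0.05802463],
       [ 0.00171125,  0.21821002,  0.97590033,  1.14596185],
       [ 0.        ,  0.        ,  0.        ,  1.        ]])}
side {'fx': 376.8299095934699, 'fy': 376.8299095934699, 'cx': 322.2418990314167, 'cy': 195.45780124171927, 'world_from_camera': array([[-0.87491605,  0.34195852, -0.34290855,  0.17421467],
       [-0.48392016, -0.64443472,  0.59205167,  0.5152261 ],
       [-0.01852506,  0.68393587,  0.7293069 ,  0.8117472 ],
       [ 0.        ,  0.        ,  0.        ,  1.        ]])}
{'time_s': 0.1, 'joints': array([ 8.16799232e+01,  2.20891599e+01,  3.86337472e-01, -2.55302525e-02,
       -6.84109959e+01, -1.48151857e+01]), 'joint_velocities': array([-0.00624917, -0.08329175,  0.17119284,  0.0080861 ,  0.0479286 ,
       -0.03220362]), 'effort': array([-2.09180230e-04, -3.91691101e+01,  1.87934875e+01,  4.23188791e+00,
        1.34484668e-02, -7.39742791e-05]), 'tcp_pos': array([0.24534896, 0.57423643, 0.22153021]), 'ee_rot': array([[ 9.19515306e-01, -3.93053577e-01, -6.97414869e-04],
       [-3.93054181e-01, -9.19513338e-01, -1.90560716e-03],
       [ 1.07723438e-04,  2.02635679e-03, -9.99997941e-01]]), 'wrist_force': array([ 0.00826176,  0.19152107, -0.34855235]), 'moment': array([ 0.01593775, -0.03107216,  0.0355881 ]), 'gripper_force': 0.0, 'gripper_width': 0.9994189730943412}
```

View pics/top0.png

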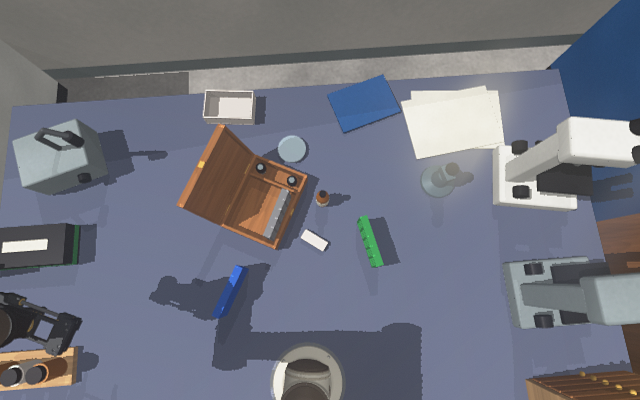

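View pics/side0.png

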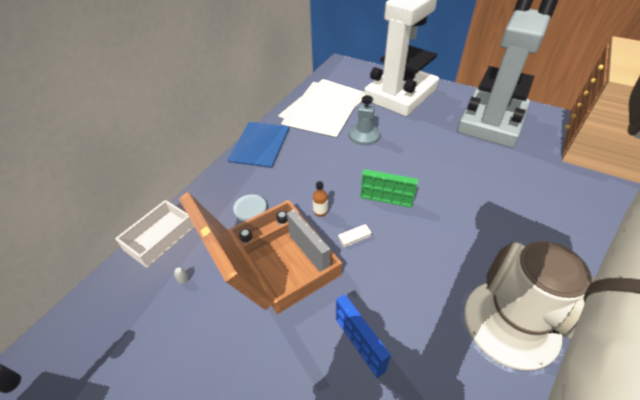

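The top view shows the case at about (265,205), front wall to the right/below, and the lid leaning to the left. The grey tray is at (277,212), the eyepieces at (261,167) and (291,180), the bottle at (322,198) and the mailer at (314,240). The side view shows the same scene.

```bash
python3 - <<'E'
import cv2
a=cv2.imread("pics/top0.png")[110:260,165:365]; cv2.imwrite("pics/topc.png",cv2.resize(a,None,fx=4,fy=4,interpolation=cv2.INTER_CUBIC))
a=cv2.imread("pics/side0.png")[180:320,170:370]; cv2.imwrite("pics/sidec.png",cv2.resize(a,None,fx=4,fy=4,interpolation=cv2.INTER_CUBIC))
E
```

```text
(no output)
```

View pics/topc.png

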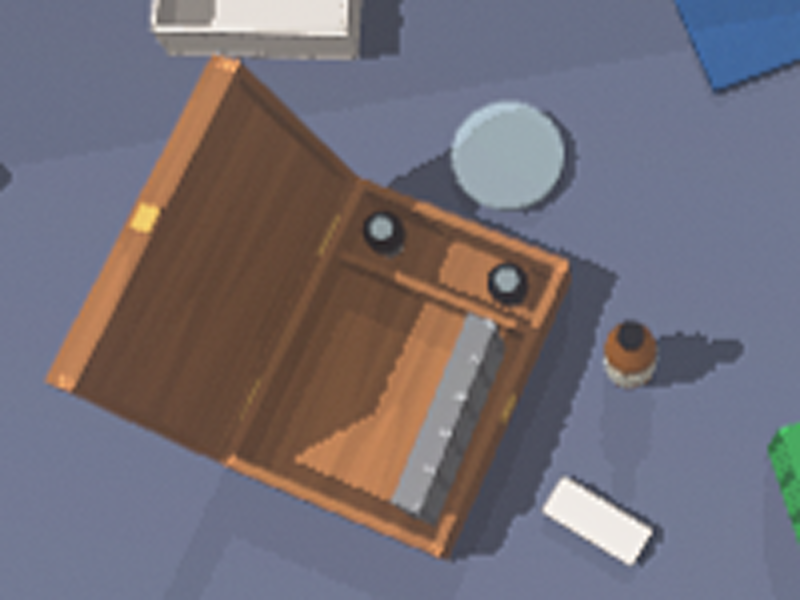

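View pics/sidec.png

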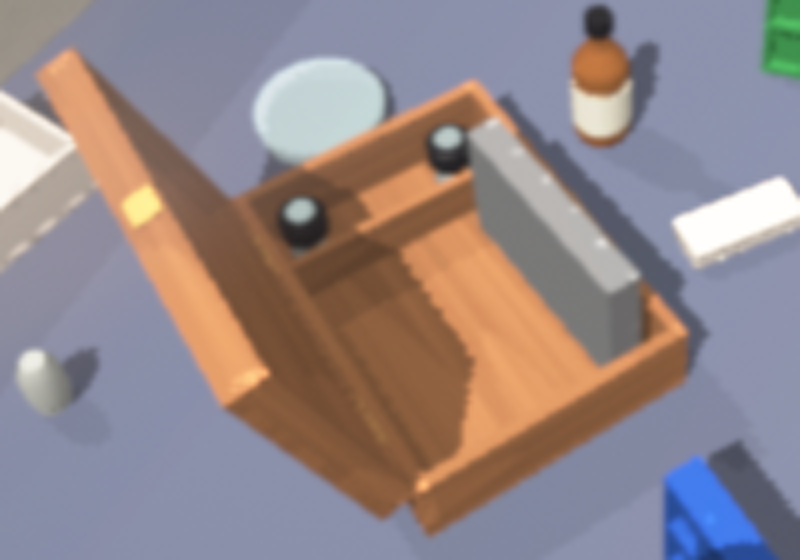

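The crops show the case rim corners: top crop (569,263), (440,556), (228,460); side crop (475,83), (686,345), (415,490). The tray top face is at top crop (470,315)–(425,515). The lid leans back with its free edge at top crop (225,60)–(60,383).

```bash
cat >> h.py <<'E'
def T(u,v): return 165+(u-1.5)/4,110+(v-1.5)/4
def S(u,v): return 170+(u-1.5)/4,180+(v-1.5)/4
E
python3 - <<'E'
from h import *
np.set_printoptions(precision=4,suppress=True)
t=capture("top");s=capture("side")
def tri(a,b):
    o,d=ray(t,*a);p,e=ray(s,*b)
    x=np.linalg.lstsq(np.c_[d,-e],p-o,rcond=None)[0]
    A=o+d*x[0];B=p+e*x[1];return (A+B)/2,np.linalg.norm(A-B)
P={}
for n,a in dict(fr=(569,263),fl=(440,556),hl=(228,460)).items(): P[n]=onz(t,*T(*a),.055);print("top",n,P[n])
for n,a in dict(fr=(475,83),fl=(686,345),hl=(415,490)).items(): print("side",n,onz(s,*S(*a),.055))
print(np.linalg.norm(P['fr']-P['fl']),np.linalg.norm(P['fl']-P['hl']))
v=P['fl']-P['fr'];print("yaw of case y",np.degrees(np.arctan2(v[1],v[0])));v=P['hl']-P['fl'];print("yaw x",np.degrees(np.arctan2(v[1],v[0])))
for a in[(470,315),(500,325),(425,515),(393,503)]: print("tray top",onz(t,*T(*a),.103))
for a in[(496,118),(470,137),(638,275),(607,295)]: print("tray side",onz(s,*S(*a),.103))
print("lid corner -y",tri(T(210,57),S(38,72)), "inner",tri(T(240,65),S(72,48)))
print("lid corner +y",tri(T(48,381),S(226,404)),"inner",tri(T(76,388),S(268,372)))
for n,a,z in[("bottle",(630,335),.115),("mailer",(600,520),.018),("eyeA",(381,229),.05),("eyeB",(506,281),.05),("petri",(508,155),.016)]:print(n,onz(t,*T(*a),z))
print("obj",onz(s,*S(38,355),.045)); print("stand",onz(t,438,180,.01),"blue",onz(t,230,291,.02))
E
```

```text
top fr [ 0.6059 -0.0421  0.055 ]
top fl [0.3873 0.0694 0.055 ]
top hl [0.4715 0.2254 0.055 ]
side fr [ 0.6027 -0.0397  0.055 ]
side fl [0.3816 0.0779 0.055 ]
side hl [0.4698 0.2301 0.055 ]
0.24539113815037386 0.17735125828664472
yaw of case y 152.98808006389697
yaw x 61.63231576894777
tray top [0.558  0.0329 0.103 ]
tray top [0.5487 0.0112 0.103 ]
tray top [0.4131 0.073  0.103 ]
tray top [0.4235 0.0955 0.103 ]
tray side [0.548  0.0144 0.103 ]
tray side [0.5539 0.0352 0.103 ]
tray side [0.4136 0.0771 0.103 ]
tray side [0.4226 0.0974 0.103 ]
lid corner -y (array([0.7201, 0.1881, 0.2242]), np.float64(0.0020054880258695553)) inner (array([0.7122, 0.1676, 0.2274]), np.float64(4.910252836938088e-05))
lid corner +y (array([0.5046, 0.2978, 0.2193]), np.float64(0.0018150209582268695)) inner (array([0.4967, 0.2777, 0.2237]), np.float64(0.0035909638742192044))
bottle [ 0.531  -0.0835  0.115 ]
mailer [ 0.4086 -0.0512  0.018 ]
eyeA [0.6464 0.1035 0.05  ]
eyeB [0.5965 0.008  0.05  ]
petri [0.7127 0.002  0.016 ]
obj [0.7206 0.2608 0.045 ]
stand [ 0.5707 -0.4635  0.01  ] blue [0.2746 0.2131 0.02  ]
```

Call:
move_arm(targets="0.2 -0.7 0.6 -0.7;0.35 -0.9 0.6 -0.75;0.35 -0.9 0.6 -0.75;0.35 -0.9 0.6 -0.75;0.35 -0.9 0.6 -0.75;0.35 -0.9 0 -0.75;0.35 -0.9 0 -0.75;0.35 -0.9 0 -0.75;0.35 -0.9 0 -0.75;0.35 -0.9 0 -0.75")

```text
time_s: 1.03
tcp_pos: [0.3294, 0.3534, 0.2975]
ee_rot: [[0.492, -0.871, -0.0], [-0.871, -0.492, -0.0], [-0.0, 0.0, -1.0]]
wrist_force: [0.4, 0.6, 0.0]
gripper_width: 0.999
gripper_force: 0.0
```

Call:
move_arm(targets="0.35 -0.9 0 -0.75;0.35 -0.9 0 -0.75;0.35 -0.9 0 -0.75;0.35 -0.9 0 -0.75;0.35 -0.9 0 -0.75;0.35 -0.9 0 -0.75;0.35 -0.9 0 -0.75;0.35 -0.9 0 -0.75;0.35 -0.9 0 -0.75;0.35 -0.9 0 -0.75")

```text
time_s: 1.87
tcp_pos: [0.4168, 0.1285, 0.2976]
ee_rot: [[-0.14, -0.99, -0.0], [-0.99, 0.14, 0.0], [-0.0, 0.0, -1.0]]
wrist_force: [0.6, -0.5, -0.1]
gripper_width: 1.002
gripper_force: 0.0
```

Call:
move_arm(targets="0.35 -0.9 0 -0.75;0.35 -0.9 0 -0.75;0.35 -0.9 0 -0.75;0.35 -0.8 0 -0.75;0.4 -0.5 0 -0.75;0 0 0 0;0 0 0 0;0 0 0 0")

```text
time_s: 2.53
tcp_pos: [0.4614, 0.03, 0.2974]
ee_rot: [[-0.447, -0.894, -0.0], [-0.894, 0.447, 0.0], [0.0, 0.0, -1.0]]
wrist_force: [-0.1, -0.2, -0.0]
gripper_width: 0.996
gripper_force: 0.0
```

```bash
cat >> h.py <<'E'
np.set_printoptions(precision=4,suppress=True)
C=np.array([.536,.0955]); a=np.radians(62.3); R=np.array([[np.cos(a),-np.sin(a)],[np.sin(a),np.cos(a)]])
def st():
    s=sense(); p=s["tcp_pos"]; y=s["ee_rot"][:,1]
    print("t",round(s["time_s"],2),"tcp",p,"case",R.T@(p[:2]-C),"toolyaw",np.degrees(np.arctan2(y[1],y[0]))%180,"F",s["wrist_force"],"w",s["gripper_width"],"j",s["joints"])
def go(x,y,z):
    w=C+R@np.array([x,y]); d=(np.array([*w,z])-sense()["tcp_pos"])/.025; print("units",d)
E
python3 -c "
from h import *
st();go(-.105,.0255,.077)"
```

```text
t 2.53 tcp [0.4614 0.03   0.2974] case [-0.0927  0.0356] toolyaw 153.42397498248437 F [-0.1174 -0.1753 -0.0282] w 0.9963195943517463 j [ 23.9237   3.0395 -13.607   -0.0187 -73.376  -50.4943]
units [ 0.1277 -0.624  -8.8145]
```

Call:
move_arm(targets="0.1 -0.6 -0.8 0;0 0 -1 -0.2;0 0 -1 0;0 0 -1 0;0 0 -1 0;0 0 -1 0;0 0 -1 0;0 0 -1 0;0 0 -1 0;0 0 0 0")

```text
time_s: 3.37
tcp_pos: [0.4606, 0.0146, 0.0738]
ee_rot: [[-0.463, -0.886, -0.009], [-0.886, 0.463, -0.003], [0.006, 0.007, -1.0]]
wrist_force: [-1.2, -0.1, 0.6]
gripper_width: 1.0
gripper_force: 0.0
```

Call:
move_arm(targets="0.1 0.18 0 0;0.1 0.18 0 0;0.1 0.18 0 0;0.05 0.09 0 0;0.05 0.09 0 0;0.05 0.09 0 0;0.05 0.09 0 0;0.05 0.09 0 0")

```text
time_s: 4.03
tcp_pos: [0.4781, 0.0396, 0.0778]
ee_rot: [[-0.464, -0.886, 0.0], [-0.886, 0.464, 0.0], [-0.0, -0.0, -1.0]]
wrist_force: [-0.2, 0.4, -1.0]
gripper_width: 0.999
gripper_force: 0.1
```

```bash
python3 -c "
from h import *
st()
a=capture('top')['image'][110:260,165:365];b=capture('side')['image'][180:330,170:370]
cv2.imwrite('pics/p1.png',cv2.resize(np.hstack([a,b]),None,fx=2,fy=2,interpolation=cv2.INTER_CUBIC))"
```

```text
t 4.03 tcp [0.4781 0.0396 0.0778] case [-0.0764  0.0253] toolyaw 152.35704228068036 F [-0.2396  0.3925 -1.0273] w 0.9993520777813375 j [ 24.193   17.6617 -30.5807  -0.0004 -41.7448 -51.8357]
```

View pics/p1.png

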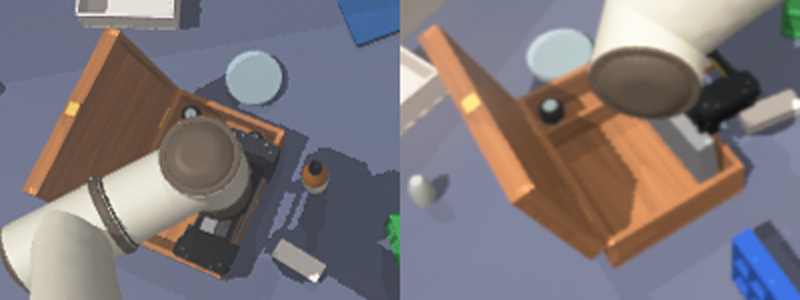

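The gripper is at the tray's front face, with both fingers spanning it; the tray is still standing or just leaning. I'll keep pushing.

Call:
move_arm(targets="0.05 0.09 0 0;0.05 0.09 0 0;0.05 0.09 0 0;0.05 0.09 0 0;0.05 0.09 0 0;0.05 0.09 0 0")

```text
time_s: 4.63
tcp_pos: [0.4857, 0.0533, 0.0775]
ee_rot: [[-0.464, -0.886, 0.0], [-0.886, 0.464, 0.0], [-0.0, -0.0, -1.0]]
wrist_force: [-0.1, 0.8, -0.0]
gripper_width: 1.0
gripper_force: 0.0
```

Call:
move_arm(targets="0.05 0.09 0 0;0.05 0.09 0 0;0.05 0.09 0 0;0.05 0.09 0 0;0 0 0 0;0 0 0 0")

```text
time_s: 5.13
tcp_pos: [0.4906, 0.0621, 0.0775]
ee_rot: [[-0.464, -0.886, -0.0], [-0.886, 0.464, -0.0], [0.0, 0.0, -1.0]]
wrist_force: [-0.2, -0.6, -1.0]
gripper_width: 1.003
gripper_force: 0.0
```

```bash
python3 -c "
from h import *
st()
b=capture('side')['image'][180:330,170:370]
cv2.imwrite('pics/p2.png',cv2.resize(b,None,fx=3,fy=3,interpolation=cv2.INTER_CUBIC))"
```

```text
t 5.13 tcp [0.4906 0.0621 0.0775] case [-0.0507  0.0247] toolyaw 152.37225634614606 F [-0.1678 -0.5978 -0.9764] w 1.0025389945955199 j [ 26.0677  18.909  -28.6014  -0.0024 -42.4948 -53.6936]
```

View pics/p2.png

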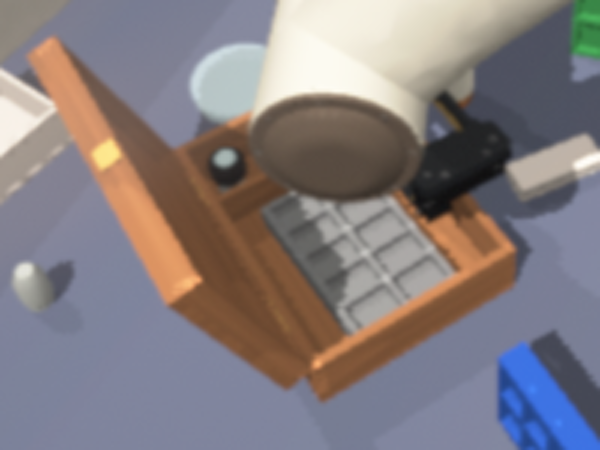

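The tray now lies flat with its recesses up. Next I rise and move behind the lid.

Call:
move_arm(targets="-0.1 -0.18 0.5 0;0 0 1 0;0 0 1 0;0 0 1 0;0 0 1 0;0 0 1 0;0 0 1 0;0 0 1 0;0 0 1 0")

```text
time_s: 5.93
tcp_pos: [0.4876, 0.0572, 0.2913]
ee_rot: [[-0.464, -0.886, -0.0], [-0.886, 0.464, 0.0], [-0.0, 0.0, -1.0]]
wrist_force: [0.7, 0.6, 0.6]
gripper_width: 1.005
gripper_force: 0.0
```

Call:
move_arm(targets="0.3 0.5 0 0;0.6 0.9 0 0;0.6 0.9 0 0;0.6 0.9 0 0;0.6 0.9 0 0;0.6 0.9 0 0;0.6 0.9 0 0;0.6 0.9 0 0;0.6 0.9 0 0;0.5 0.9 0 0")

```text
time_s: 6.77
tcp_pos: [0.6287, 0.2736, 0.289]
ee_rot: [[-0.464, -0.886, -0.001], [-0.886, 0.464, -0.001], [0.001, 0.001, -1.0]]
wrist_force: [0.7, 0.5, -0.3]
gripper_width: 1.0
gripper_force: 0.0
```

```bash
python3 -c "
from h import *
st();go(.205,0,.2)
t=capture('top');s=capture('side')
cv2.imwrite('pics/p3.png',np.vstack([t['image'][80:270,150:500],s['image'][140:360,100:450]]))
print(onz(s,*S(470+0,0),0)[:0])"
```

```text
t 6.77 tcp [0.6287 0.2736 0.289 ] case [0.2008 0.0007] toolyaw 152.34791125042042 F [ 0.6761  0.5468 -0.3248] w 0.9999397316371285 j [ 36.9899  26.423   16.7279  -0.0099 -80.3766 -64.6403]
units [ 0.1041  0.1371 -3.5586]
[]
```

View pics/p3.png

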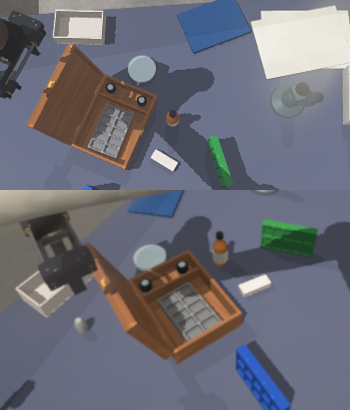

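The tray is flat at top-crop (110,130), both eyepieces are standing, and the gripper is beside and behind the lid's free edge. I'll descend and begin pushing the lid.

Call:
move_arm(targets="0.1 0.15 -0.5 0;0 0 -1 0;0 0 -1 0;0 0 -1 0;0 0 0 0")

```text
time_s: 7.28
tcp_pos: [0.6268, 0.2739, 0.1955]
ee_rot: [[-0.465, -0.885, -0.012], [-0.885, 0.465, -0.005], [0.01, 0.008, -1.0]]
wrist_force: [-0.8, -0.2, -1.2]
gripper_width: 1.004
gripper_force: 0.0
```

Call:
move_arm(targets="-0.1 -0.18 0 0;-0.1 -0.18 0 0;-0.1 -0.18 0 0;-0.1 -0.18 0 0;-0.1 -0.18 0 0;-0.1 -0.18 0 0;-0.1 -0.18 0 0;0 0 0 0")

```text
time_s: 7.95
tcp_pos: [0.6148, 0.2457, 0.2057]
ee_rot: [[-0.463, -0.886, 0.007], [-0.886, 0.463, 0.004], [-0.007, -0.005, -1.0]]
wrist_force: [1.9, 3.6, 3.3]
gripper_width: 0.999
gripper_force: 2.0
```

```bash
cat > lid.py <<'E'
from h import *
st()
H=.0905; r=.145; p=sense()["tcp_pos"]
for th in range(90,-1,-10):
    t=np.radians(th); x=H-r*np.cos(t)+.024*np.sin(t)+.0095*np.sin(t); z=.055+r*np.sin(t)+.024*np.cos(t)
    w=np.array([*(C+R@[x,0]),z]); print(th,w,(w-p)/.025); p=w
E
python3 lid.py
```

```text
t 7.95 tcp [0.6148 0.2457 0.2057] case [0.1696 0.0001] toolyaw 152.4320266233195 F [1.9372 3.6152 3.3306] w 0.9994031391888384 j [ 35.7795  26.0347   4.2958   0.058  -67.7763 -63.3682]
90 [0.5936 0.2053 0.2   ] [-0.8447 -1.617  -0.2261]
80 [0.5817 0.1825 0.202 ] [-0.4776 -0.9098  0.0786]
70 [0.5696 0.1596 0.1995] [-0.482  -0.9182 -0.1   ]
60 [0.5579 0.1371 0.1926] [-0.4718 -0.8987 -0.2756]
50 [0.5467 0.1158 0.1815] [-0.4472 -0.8519 -0.4428]
40 [0.5364 0.0963 0.1666] [-0.4091 -0.7792 -0.5966]
30 [0.5275 0.0793 0.1483] [-0.3585 -0.6828 -0.7322]
20 [0.5201 0.0651 0.1271] [-0.297  -0.5657 -0.8456]
10 [0.5144 0.0543 0.1038] [-0.2265 -0.4314 -0.9332]
0 [0.5107 0.0472 0.079 ] [-0.1491 -0.284  -0.9926]
```

Call:
move_arm(targets="-0.12 -0.23 0 0;-0.12 -0.23 0 0;-0.12 -0.23 0 0;-0.12 -0.23 0 0;-0.12 -0.23 0 0;-0.12 -0.23 0 0;-0.12 -0.23 0 0")

```text
time_s: 8.53
tcp_pos: [0.5917, 0.2039, 0.2024]
ee_rot: [[-0.464, -0.886, -0.0], [-0.886, 0.464, 0.0], [0.0, 0.0, -1.0]]
wrist_force: [1.8, 3.6, 3.7]
gripper_width: 0.997
gripper_force: 2.0
```

Call:
move_arm(targets="-0.12 -0.23 0.02 0;-0.12 -0.23 0.02 0;-0.12 -0.23 0.02 0;-0.12 -0.23 0.02 0;-0.12 -0.23 -0.025 0;-0.12 -0.23 -0.025 0;-0.12 -0.23 -0.025 0;-0.12 -0.23 -0.025 0")

```text
time_s: 9.2
tcp_pos: [0.5673, 0.1578, 0.2014]
ee_rot: [[-0.464, -0.886, -0.001], [-0.886, 0.464, -0.0], [0.001, 0.001, -1.0]]
wrist_force: [1.8, 2.5, -1.0]
gripper_width: 0.999
gripper_force: 1.3
```

Call:
move_arm(targets="-0.12 -0.225 -0.07 0;-0.12 -0.225 -0.07 0;-0.12 -0.225 -0.07 0;-0.12 -0.225 -0.07 0;-0.11 -0.21 -0.11 0;-0.11 -0.21 -0.11 0;-0.11 -0.21 -0.11 0;-0.11 -0.21 -0.11 0")

```text
time_s: 9.87
tcp_pos: [0.5447, 0.1144, 0.1838]
ee_rot: [[-0.464, -0.886, -0.0], [-0.886, 0.464, -0.0], [0.0, 0.0, -1.0]]
wrist_force: [1.2, 2.8, 0.7]
gripper_width: 0.997
gripper_force: 1.0
```

```bash
python3 -c "
from h import *
st();w=C+R@[H,0] if 0 else None
go(.0905-.145*np.cos(np.radians(50))+.0335*np.sin(np.radians(50)),0,.1815)
b=capture('side')['image'][140:360,100:450]
cv2.imwrite('pics/p4.png',cv2.resize(b,None,fx=2,fy=2))"
```

```text
t 9.87 tcp [0.5447 0.1144 0.1838] case [0.0208 0.0011] toolyaw 152.36460872045058 F [1.2268 2.7519 0.744 ] w 0.9967517601971613 j [ 28.5497  17.2317 -12.6136   0.0011 -60.1672 -56.1857]
units [ 0.0796  0.0561 -0.0909]
```

View pics/p4.png

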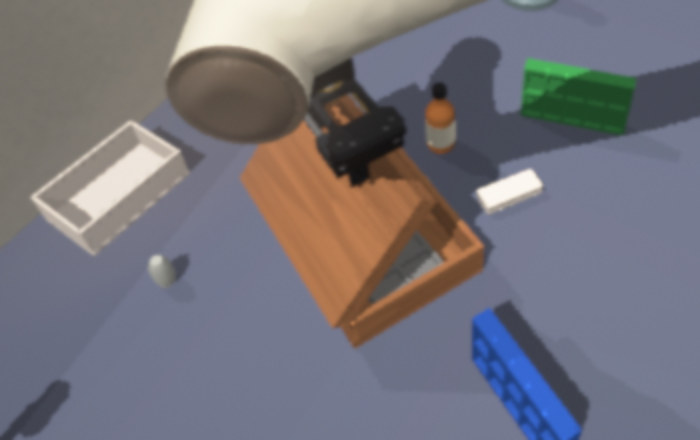

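The lid is at about 50° and following the fingers well. I'll continue along the arc and slow down near the end.

Call:
move_arm(targets="-0.08 -0.17 -0.17 0;-0.1 -0.19 -0.17 0;-0.1 -0.19 -0.17 0;-0.1 -0.19 -0.17 0;-0.09 -0.17 -0.18 0;-0.09 -0.17 -0.18 0;-0.09 -0.17 -0.18 0;-0.09 -0.17 -0.18 0")

```text
time_s: 10.58
tcp_pos: [0.5263, 0.0792, 0.1483]
ee_rot: [[-0.464, -0.886, -0.0], [-0.886, 0.464, 0.0], [-0.0, 0.0, -1.0]]
wrist_force: [0.4, 1.2, 1.0]
gripper_width: 1.002
gripper_force: 0.8
```

Call:
move_arm(targets="-0.06 -0.11 -0.17 0;-0.06 -0.11 -0.17 0;-0.06 -0.11 -0.17 0;-0.06 -0.11 -0.17 0;-0.06 -0.12 -0.17 0")

```text
time_s: 11.0
tcp_pos: [0.5187, 0.0653, 0.1272]
ee_rot: [[-0.464, -0.886, -0.001], [-0.886, 0.464, 0.0], [0.0, 0.001, -1.0]]
wrist_force: [0.0, 0.6, 0.5]
gripper_width: 0.999
gripper_force: 0.7
```

Call:
move_arm(targets="-0.03 -0.05 -0.12 0;-0.03 -0.05 -0.12 0;-0.03 -0.05 -0.12 0;-0.03 -0.05 -0.12 0;-0.03 -0.05 -0.12 0;-0.03 -0.05 -0.12 0;-0.03 -0.05 -0.12 0;-0.02 -0.05 -0.1 0")

```text
time_s: 11.67
tcp_pos: [0.5131, 0.0554, 0.1039]
ee_rot: [[-0.464, -0.886, -0.0], [-0.886, 0.464, 0.0], [0.0, 0.0, -1.0]]
wrist_force: [0.6, 0.6, 0.5]
gripper_width: 1.003
gripper_force: 0.6
```

```bash
python3 -c "
from h import *
st();go(-.0545,0,.079)"
```

```text
t 11.67 tcp [0.5131 0.0554 0.1039] case [-0.0461  0.0016] toolyaw 152.36491677176383 F [0.6175 0.5851 0.4996] w 1.002913784808448 j [ 24.1967  18.6189 -23.9825  -0.0148 -47.4087 -51.8218]
units [-0.0978 -0.3277 -0.9971]
```

Call:
move_arm(targets="-0.01 -0.03 -0.08 0;-0.01 -0.03 -0.08 0;-0.01 -0.03 -0.08 0;-0.01 -0.03 -0.08 0;-0.01 -0.03 -0.08 0;-0.01 -0.03 -0.08 0;-0.01 -0.03 -0.08 0;-0.01 -0.03 -0.08 0;-0.01 -0.03 -0.08 0;-0.01 -0.03 -0.08 0")

```text
time_s: 12.5
tcp_pos: [0.5108, 0.0479, 0.0841]
ee_rot: [[-0.464, -0.886, 0.0], [-0.886, 0.464, 0.0], [-0.0, -0.0, -1.0]]
wrist_force: [0.0, 1.2, 1.2]
gripper_width: 1.003
gripper_force: 0.6
```

Call:
move_arm(targets="0 0 -0.06 0;0 0 -0.06 0;0 0 -0.06 0;0 0 0 0")

```text
time_s: 12.83
tcp_pos: [0.5105, 0.0477, 0.0795]
ee_rot: [[-0.464, -0.886, -0.001], [-0.886, 0.464, -0.0], [0.001, 0.001, -1.0]]
wrist_force: [-0.2, -0.4, -0.5]
gripper_width: 1.004
gripper_force: 0.0
```

Call:
move_arm(targets="0 0 -0.04 0;0 0 -0.04 0;0 0 0 0")

```text
time_s: 13.08
tcp_pos: [0.5106, 0.0478, 0.0793]
ee_rot: [[-0.464, -0.886, -0.0], [-0.886, 0.464, -0.001], [0.001, 0.0, -1.0]]
wrist_force: [-4.0, -0.9, 11.1]
gripper_width: 0.995
gripper_force: 5.9
```

The press now meets a stiff stop at 79 mm with 11 N, so the lid is closed. I'll retreat and check.

Call:
move_arm(targets="0 0 0.1 0;0 0 0.5 0;0 0 1 0;0 0 1 0;0 0 1 0;0 0 1 0;0 0 1 0;0 0 1 0")

```text
time_s: 13.75
tcp_pos: [0.5104, 0.048, 0.2437]
ee_rot: [[-0.464, -0.886, -0.001], [-0.886, 0.464, 0.0], [-0.0, 0.001, -1.0]]
wrist_force: [1.9, 0.6, -0.5]
gripper_width: 0.999
gripper_force: 0.0
```

Call:
move_arm(targets="-0.3 0.7 0 0;-0.3 0.9 0 0;-0.3 0.9 0 0;-0.3 0.9 0 0;-0.3 0.9 0 0;-0.3 0.9 0 0;-0.3 0.9 0 0;-0.3 0.9 0 0;-0.3 0.9 0 0;-0.3 0.9 0 0")

```text
time_s: 14.58
tcp_pos: [0.435, 0.2691, 0.2424]
ee_rot: [[-0.464, -0.886, -0.001], [-0.886, 0.464, -0.0], [0.0, 0.001, -1.0]]
wrist_force: [0.6, 0.7, 0.8]
gripper_width: 1.006
gripper_force: 0.0
```

```bash
python3 -c "
from h import *
st()
t=capture('top');s=capture('side')
a=t['image'][80:290,140:500];b=s['image'][140:360,100:460]
cv2.imwrite('pics/p5.png',cv2.resize(np.vstack([a,b]),None,fx=1.38,fy=1.38))"
```

```text
t 14.58 tcp [0.435  0.2691 0.2424] case [0.1067 0.1701] toolyaw 152.3704228636124 F [0.5512 0.6912 0.7863] w 1.006255779128906 j [ 49.9276  10.102  -13.3399  -0.0316 -66.5837 -77.5446]
```

View pics/p5.png

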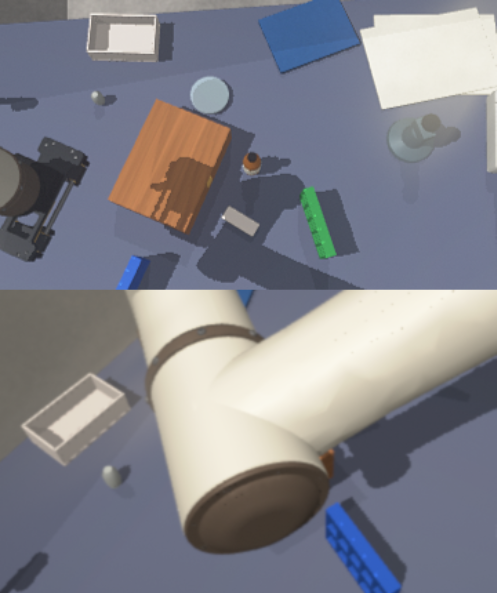

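The lid is fully closed in the top view, and the objective, dish, bottle and mailer are all standing where they were. I'll hand the job in.

```bash
python3 -c "
from station import *
print(finish_job())"
```

```text
the job is handed in; nothing more can be done
None
```

The slide case is packed and handed in after about 15 s of robot time: the tray lies flat with its recesses up, and the lid was pushed gently shut until it met a firm stop at 79 mm. The eyepieces were standing when last seen before the lid closed, nothing else on the bench appears to have moved, and no verdict came back.

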